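# Throw the feed lever into the green-marked notch

## Robot

A 6-joint arm with a two-finger parallel gripper is mounted at the origin on the work surface. World frame = base frame: x ahead of the robot, y to its left, z up, the work surface at z = 0. Lengths are in m, angles in rad, forces in N, time in s.
With the tool pointing down it reaches from about 0.3 to 0.775 m from the base axis. Payload 14.6 kg.
Tool frame: the origin (TCP) lies between the finger pads; the fingertips stand 11 mm ahead of it and the grasp point (between the pads) lies 8 mm behind it (manip.nose_length is the distance from the TCP to the fingertips, in m); z points along the fingers, y is the line along which they close (so a half turn about z gives the same grasp; the last joint's range is limited). The gripper opens to 94 mm and grips with 3 to 60 N. Pads are 16 mm wide; open, the fingers measure 119 mm over their backs; the gripper's body (75 mm by 177 mm) begins 78 mm behind the grasp point.
Start: joints at [1.116, 0.3, 1.521, -0, 1.321, -0.067], TCP at [0.208, 0.509, 0.216] pointing down, gripper open.
Joint ranges: [-3.03, 3.03], [-0.79, 2.21], [0.23, 2.52], [-1.04, 4.18], [0, 3.07], [-2.55, 2.55]. Speed limits (rad/s): [2.22, 2.22, 2.57, 3.14, 3.14, 3.14].

## Interface

Orientations are given as a unit quaternion [w, x, y, z].
In Python, from cell import sensors, optics, ticket, manip gives the robot as it stands.
- The arm moves only by the tool drive_tool, never from a script. Its argument "deltas" is a list of rows, each a list of 5 numbers: the opening, from 0 (shut) to 1 (fully open), then the shift along the tool's x, y, z in mm, then the turn about the tool's z in degrees. In form: [[hand, x, y, z, yaw], ...]. A call has 1 to 5 rows; each row shifts and turns the commanded pose from where the row before left it, along the tool's axes as they then stand; what a row does not reach is not made up. A row lasts 1/8 s, in which the tool goes at most 62.5 mm and 10.7 degrees, less where a joint would pass 70% of its speed; a pose out of reach is approached as far as the arm can. A call with a gripper value outside its range is refused whole. The fingers move at their own pace and stop on an object; "newtons" is the grip in N (left out, the last holds). Time passes only in rows, so rows that do not move let the fingers close. It gives the time, the measured TCP pose, the force, the opening and the grip force at its end, in the units of the state.
- sensors.read_state(): the state, without advancing time (a new reading comes with each control period).
- optics.grab_frame(name): name is "scene" or "top" or "wrist"; returns (picture, depth): 480x640x3 uint8, blue, green, red; 480x640 float32, m along the optical axis (not along the pixel's ray), 0 where there is no reading.
- optics.get_calibration(name): a dict with "camera_matrix" (3x3 intrinsics, pixels), "R" (3x3) and "t" (3): a world point X has camera coordinates R X + t; the wrist camera has in their place "hand_eye" (4x4, takes a point from camera to tool coordinates, whose origin is the TCP and whose axes are the flange's). Camera axes: x right, y down, z forward; pixel columns grow to the right and rows downward; lengths in m; the calibration is good to about 2 mm. A picture is of the moment at which its call begins: read the wrist's pose just before it. get_calibration takes no time and is no camera call.
- ticket.hand_in(): hands the job in; it is judged then, once.
The state is a dict: "time_s": time; "qpos": joint angles; "qd": joint speeds; "joint_torque": joint torques, N m; "ee_pos": TCP position; "eef_rot": TCP orientation; "ft_force": force on the tool from outside, world axes, zero at the start; "wrist_torque": the same for the moment, N m; "opening": finger opening in m; "gripper_force": force on a finger pad.
Only numpy, scipy, OpenCV 4.12 (cv2) and the standard library are available. Lean on these libraries where they do the work, as an engineer would, in place of code of your own. Each camera call takes 0.05 s, during which the arm holds its last target. There are 200 camera calls.

## Task

Of the two gear units on the workbench, take the blue one with the yellow-handled feed lever: throw that lever out of neutral and into the notch marked with the green disc, so that its handle rests in the detent over the green disc. Do not move the black-handled speed lever of the grey unit.

Things in the scene. Friction and masses are not known exactly. Their poses are not given: they have to be found in the camera images.
- feed_lever (a joint): Lever on the blue gear unit (170 x 170 mm, flat top plate 76 mm above the bench), swinging level about an upright pivot. Rad, counter-clockwise from above positive: notches at 0 (neutral, where it starts), +0.6, -0.6; stops at +-0.66. A sprung detent draws it home from within 0.2 of a notch and holds it there; the crests are at +-0.3. Leaving a notch takes 3 to 7 N at the handle.
- feed_knob (a point): Centre of the top of the lever's yellow upright handle: a round cylinder, 24 mm diameter, from 86 to 146 mm above the bench (top 4 mm tapered). It stands on the end of a level arm whose top is 99 mm above the bench. The frame turns with the lever: x points level to the pivot, 95 mm away, z up. The pivot hub (36 mm diameter) reaches 103 mm above the bench.
- green_mark: Green disc, 30 mm diameter, 1.5 mm thick, fixed on the blue unit's top plate; origin at the centre of its underside, 76 mm above the bench. It lies exactly below the place of the yellow handle's axis when the lever is in the wanted outer notch. A like white disc marks the other outer notch; which side is green varies.
- speed_knob (a point): Centre of the top of the black upright handle of the other, grey gear unit, same shape and size as the blue one. Its speed lever is stiff, has no notches and starts anywhere in a swing of +-0.6 rad. Leave it where it is.

How it is judged:
At the end, for the whole second after the job is handed in: The yellow handle rests in the green-marked notch: its centre within 15 mm, level, of the green disc's centre, and the lever still (under 0.05 rad/s). The black handle has not moved by more than 20 mm at any time (horizontal distance between feed_knob and green_mark below 0.015 m and velocity of joint feed_lever between -0.05 and 0.05 rad/s); the robot touches nothing.
It fails at once if the black-handled speed lever was moved by more than 20 mm (distance of speed_knob from where it was at the start of the episode above 0.02 m).
It also fails if it takes over 32 s, if anything falls off the work surface, if the arm or the gripper's body presses on something with over 40 N, if the wrist force passes 120 N, or if a joint passes its speed limit or range.

## Working session

There is one attempt and no reset: what is moved stays moved. The work goes in short steps, Python scripts to look and compute and a tool call to move; the robot and the scene stay as the last step left them, time stands still between calls to the robot, and variables do not carry over. Pictures are saved under pics/ and viewed, at most 10 in all, crops included, and the job is handed in when it is done.

Besides the shell and the picture viewer there is one more tool, called as name(argument=value, ...), one argument or row to a line, values as JSON. drive_tool: Moves the arm, as the interface text tells. Its arguments: {"type":"object","properties":{"deltas":{"type":"array","items":{"type":"array","items":{"type":"number"}}},"newtons":{"type":"number"}},"required":["deltas"]}

```bash
mkdir -p pics
python3 - <<'E'
from cell import sensors, optics
import cv2
for n in ("top","scene"):
    p,d=optics.grab_frame(n); cv2.imwrite(f"pics/{n}1.png",p)
    import numpy as np; np.save(f"pics/{n}1.npy",d)
    print(n,optics.get_calibration(n))
print(sensors.read_state())
E
```

```text
top {'camera_matrix': array([[500.36387757,   0.        , 315.35260656],
       [  0.        , 500.36387757, 237.02906743],
       [  0.        ,   0.        ,   1.        ]]), 'R': array([[-0.00959086, -0.99994548, -0.00413018],
       [-0.98141585,  0.01020461, -0.19162151],
       [ 0.19165321,  0.00221561, -0.98146021]]), 't': array([-0.01449584,  0.58524048,  0.96173919])}
scene {'camera_matrix': array([[577.6493434 ,   0.        , 317.87577109],
       [  0.        , 577.6493434 , 250.43568355],
       [  0.        ,   0.        ,   1.        ]]), 'R': array([[ 0.78778534,  0.61589659,  0.00810175],
       [ 0.4051297 , -0.50819876, -0.7600026 ],
       [-0.46396571,  0.60200117, -0.64986953]]), 't': array([-0.43344623, -0.13604841,  1.28716983])}
{'time_s': 0.1, 'qpos': array([ 1.11640970e+00,  3.00398218e-01,  1.52152179e+00,  2.25479609e-06,
        1.32070988e+00, -6.66195537e-02]), 'qd': array([ 1.06102837e-03, -1.34356319e-03, -6.19684868e-04,  7.32672584e-05,
       -1.53511446e-04,  3.03030501e-04]), 'joint_torque': array([ 7.45612579e-04, -5.32637680e+01, -3.53290915e+01,  7.08927191e-02,
        2.34624505e-02, -7.13372401e-05]), 'ee_pos': array([0.20787894, 0.50895508, 0.21595139]), 'eef_rot': array([-1.34634461e-04,  1.92671358e-01,  9.81263206e-01, -5.00840300e-04]), 'ft_force': array([-0.23204238,  1.28861088, -0.08861242]), 'wrist_torque': array([ 0.03547537,  0.02285259, -0.04975856]), 'gripper_force': 0.0, 'opening': 0.09370621024988943}
```

View pics/top1.png

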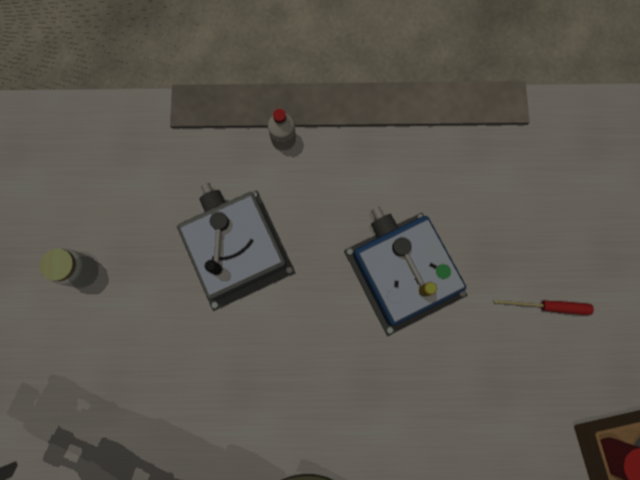

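The top view shows the blue unit near (408,270), with its yellow handle at (430,289), hub at (402,246) and green disc at (443,271). The grey unit is at (235,250), with its black handle at (214,267).

```bash
cat > h.py <<'E'
import numpy as np, cv2
from cell import optics
def ray(n,u,v,z):
    c=optics.get_calibration(n);K,R,t=c["camera_matrix"],c["R"],c["t"]
    o=-R.T@t; d=R.T@np.linalg.inv(K)@[u,v,1]
    return o+d*(z-o[2])/d[2]
def blobs(p,lo,hi,amin=20):
    m=cv2.inRange(cv2.cvtColor(p,cv2.COLOR_BGR2HSV),lo,hi)
    n,l,s,c=cv2.connectedComponentsWithStats(m)
    return [(s[i,4],s[i,:4].tolist(),c[i]) for i in range(1,n) if s[i,4]>=amin]
E
python3 - <<'E'
from h import *
for n in("top","scene"):
    p=cv2.imread(f"pics/{n}1.png")
    for nm,lo,hi,z in(("yel",(20,130,60),(35,255,255),.13),("grn",(45,100,40),(80,255,255),.0775)):
        for a,b,c in blobs(p,lo,hi): print(n,nm,a,b,c.round(1),ray(n,*c,z).round(4))
print("hub",ray("top",402,246,.103).round(4),"black",ray("top",214,267,.146).round(4))
E
```

```text
top yel 112 [424, 283, 12, 12] [429.6 288.1] [ 0.4724 -0.2306  0.13  ]
top grn 145 [437, 265, 13, 13] [442.9 271. ] [ 0.5104 -0.2703  0.0775]
scene yel 54 [321, 0, 26, 7] [332.9   2.2] [-0.1659  0.9936  0.13  ]
scene yel 85 [195, 10, 11, 11] [199.9  15.4] [-0.406   0.6336  0.13  ]
scene yel 538 [173, 289, 20, 38] [183.  307.1] [ 0.4859 -0.236   0.13  ]
scene grn 175 [161, 17, 23, 15] [172.4  24.2] [-0.5334  0.6245  0.0775]
scene grn 256 [174, 346, 20, 16] [183.5 353.8] [ 0.5129 -0.2693  0.0775]
hub [ 0.5566 -0.1877  0.103 ] black [0.5136 0.1658 0.146 ]
```

View pics/scene1.png

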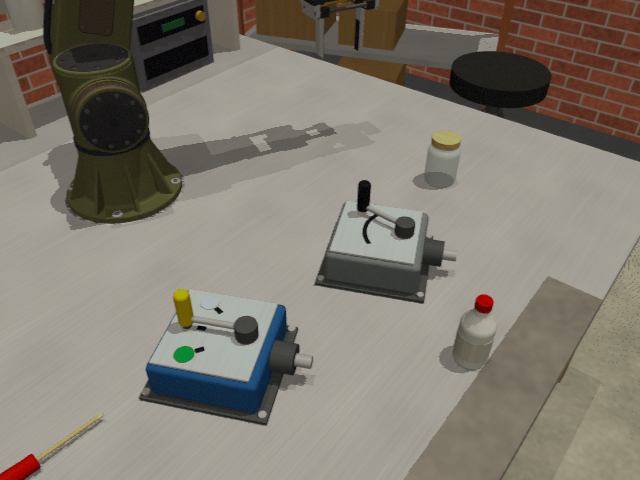

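drive_tool(
  deltas=[
    [1, -40, -45, 0, 0],
    [1, -40, -45, 0, 0],
    [1, -40, -45, 0, 0],
    [1, -40, -45, 0, 0],
    [1, -40, -45, 0, 0],
  ],
)

```text
time_s: 0.72
ee_pos: [0.3081, 0.2234, 0.2164]
eef_rot: [0.0, 0.192, 0.981, 0.0]
ft_force: [1.2, -0.2, -0.6]
opening: 0.0942
gripper_force: 0.0
```

drive_tool(
  deltas=[
    [1, -40, -45, 0, 0],
    [1, -40, -45, 0, 0],
    [1, -40, -45, 0, 0],
    [1, -40, -45, 0, 0],
    [1, -40, -45, 0, 0],
  ],
)

```text
time_s: 1.35
ee_pos: [0.4083, -0.0608, 0.2165]
eef_rot: [0.0, 0.193, 0.981, 0.0]
ft_force: [0.4, 1.2, 0.2]
opening: 0.0943
gripper_force: 0.0
```

drive_tool(
  deltas=[
    [1, -40, -45, 0, 0],
    [1, -40, -45, 0, 0],
    [1, -40, -45, 0, 0],
    [1, 0, 0, 0, 10],
    [1, 0, 0, 0, 10],
  ],
)

```text
time_s: 1.98
ee_pos: [0.4679, -0.2296, 0.2157]
eef_rot: [-0.001, 0.363, 0.932, 0.0]
ft_force: [1.2, -0.6, -0.0]
opening: 0.0941
gripper_force: 0.0
```

drive_tool(
  deltas=[
    [1, 0, 0, 0, 10],
    [1, 0, 0, 0, 10],
    [1, 0, 0, 0, 10],
    [1, 0, 0, 0, 10],
    [1, 0, 0, 0, 10],
  ],
)

```text
time_s: 2.6
ee_pos: [0.468, -0.229, 0.2161]
eef_rot: [-0.0, 0.723, 0.691, -0.0]
ft_force: [-0.2, -0.2, 0.1]
opening: 0.094
gripper_force: 0.0
```

drive_tool(
  deltas=[
    [1, 0, 0, 0, 10],
    [1, 0, 0, 0, 10],
    [1, 0, 0, 0, 10],
    [1, 0, 0, 0, 10],
    [0.9, 0, 0, 0, 4],
  ],
)

```text
time_s: 3.22
ee_pos: [0.468, -0.229, 0.2161]
eef_rot: [-0.0, 0.929, 0.371, -0.0]
ft_force: [-0.5, 0.1, -0.3]
opening: 0.0873
gripper_force: 0.0
```

```bash
cat >> h.py <<'E'
from cell import sensors
from scipy.spatial.transform import Rotation as Ro
def wgrab():
    s=sensors.read_state(); p,d=optics.grab_frame("wrist"); c=optics.get_calibration("wrist")
    q=s["eef_rot"]; T=np.eye(4);T[:3,:3]=Ro.from_quat([*q[1:],q[0]]).as_matrix();T[:3,3]=s["ee_pos"]
    return p,d,c["camera_matrix"],T@c["hand_eye"],T
def wray(K,C,u,v,z):
    d=C[:3,:3]@np.linalg.inv(K)@[u,v,1]; o=C[:3,3]; return o+d*(z-o[2])/d[2]
E
python3 - <<'E'
from h import *
p,d,K,C,T=wgrab(); cv2.imwrite("pics/w1.png",p)
print(C.round(3),T.round(3))
for nm,lo,hi,z in(("yel",(20,130,60),(35,255,255),.146),("grn",(45,100,40),(80,255,255),.0775)):
    for a,b,c in blobs(p,lo,hi,100): print(nm,a,b,c.round(1),wray(K,C,*c,z).round(4))
print(ray("top",429.6,288.1,.142))
E
```

```text
[[ 0.689 -0.704 -0.172  0.518]
 [-0.725 -0.669 -0.162 -0.181]
 [-0.001  0.236 -0.972  0.384]
 [ 0.     0.     0.     1.   ]] [[ 0.725  0.689 -0.001  0.468]
 [ 0.689 -0.725  0.    -0.229]
 [-0.    -0.001 -1.     0.216]
 [ 0.     0.     0.     1.   ]]
yel 1237 [310, 218, 33, 48] [325.4 242.5] [ 0.4767 -0.2262  0.146 ]
yel 124 [64, 372, 9, 26] [ 67.8 384.3] [ 0.2785 -0.1663  0.146 ]
grn 933 [376, 212, 35, 34] [393.2 228.7] [ 0.5112 -0.2711  0.0775]
[ 0.47135793 -0.22789779  0.142     ]
```

View pics/w1.png

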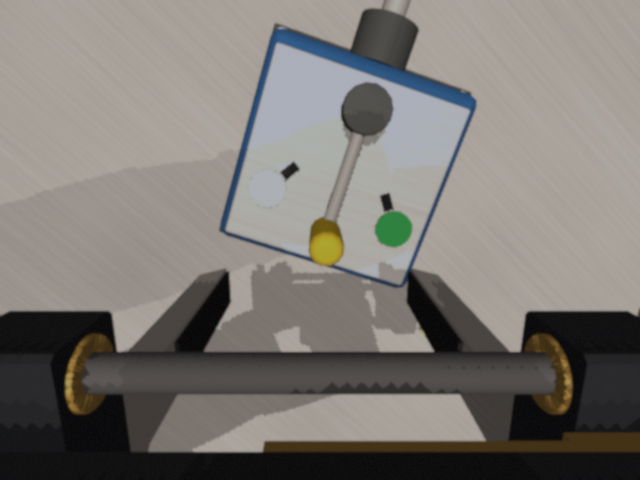

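The wrist view shows the yellow handle top at (326,248), the green disc at (393,229) and the white disc at (267,188). This puts the handle near (0.4735,-0.228), 56 mm along tool +y from the green disc. That matches the chord for 0.6 rad.

drive_tool(
  deltas=[
    [0.9, 5, 3, 0, 0],
    [0.9, 0, 0, 40, 0],
    [0.9, 0, 0, 30, 0],
    [0.9, 0, 0, 24, 0],
    [0.9, 0, 0, 0, 0],
  ],
)

```text
time_s: 3.9
ee_pos: [0.4734, -0.2273, 0.121]
eef_rot: [-0.001, 0.928, 0.374, -0.001]
ft_force: [-0.2, 0.2, 0.0]
opening: 0.0846
gripper_force: 0.0
```

drive_tool(
  deltas=[
    [0.2, 0, 0, 0, 0],
    [0.2, 0, 0, 0, 0],
    [0.2, 0, 0, 0, 0],
    [0.2, 0, 0, 0, 0],
    [0.2, 0, 0, 0, 0],
  ],
  newtons=15,
)

```text
time_s: 4.53
ee_pos: [0.4739, -0.2277, 0.1226]
eef_rot: [0.0, 0.928, 0.373, 0.0]
ft_force: [0.8, -0.5, 0.4]
opening: 0.0381
gripper_force: 0.0
```

drive_tool(
  deltas=[
    [0.15, 0, 0, 0, 0],
    [0.15, 0, 0, 0, 0],
    [0.15, 0, 0, 0, 0],
    [0.15, 0, 0, 0, 0],
  ],
  newtons=15,
)

```text
time_s: 5.03
ee_pos: [0.4742, -0.2279, 0.1225]
eef_rot: [0.0, 0.928, 0.373, 0.0]
ft_force: [4.6, -3.1, -2.3]
opening: 0.0237
gripper_force: 15.0
```

drive_tool(
  deltas=[
    [0.15, -3, 9, 0, 0],
    [0.15, -2, 9, 0, 0],
    [0.15, -1, 10, 0, 0],
    [0.15, 0, 10, 0, 0],
    [0.15, 1, 9, 0, 0],
  ],
)

```text
time_s: 5.65
ee_pos: [0.5029, -0.2656, 0.1224]
eef_rot: [-0.0, 0.928, 0.373, -0.0]
ft_force: [-1.0, 0.0, 1.6]
opening: 0.0235
gripper_force: 15.0
```

drive_tool(
  deltas=[
    [0.15, 2, 9, 0, 0],
    [0.15, 0, 0, 0, 0],
    [0.15, 0, 0, 0, 0],
  ],
)

```text
time_s: 6.02
ee_pos: [0.5107, -0.2705, 0.1225]
eef_rot: [0.0, 0.928, 0.373, 0.0]
ft_force: [2.7, -3.8, -0.5]
opening: 0.0232
gripper_force: 15.0
```

The handle is at the green mark, so I'll release it and rise.

drive_tool(
  deltas=[
    [0.8, 0, 0, 0, 0],
    [0.8, 0, 0, 0, 0],
    [0.8, 0, 0, 0, 0],
    [0.8, 0, 0, 0, 0],
    [0.8, 0, 0, 0, 0],
  ],
)

```text
time_s: 6.65
ee_pos: [0.5104, -0.2702, 0.1224]
eef_rot: [-0.0, 0.928, 0.373, -0.0]
ft_force: [-0.3, 0.2, -0.1]
opening: 0.0702
gripper_force: 0.0
```

drive_tool(
  deltas=[
    [0.8, 0, 0, -30, 0],
    [0.8, 0, 0, -40, 0],
    [0.8, 0, 0, -30, 0],
    [0.8, 0, 0, 0, 0],
    [0.8, 0, 0, 0, 0],
  ],
)

```text
time_s: 7.28
ee_pos: [0.5101, -0.2701, 0.2214]
eef_rot: [-0.001, 0.928, 0.373, -0.0]
ft_force: [-0.4, 1.4, -0.5]
opening: 0.0752
gripper_force: 0.0
```

Run:
```python
from h import *
p,d,K,C,T=wgrab(); cv2.imwrite("pics/w2.png",p)
for nm,lo,hi,z in(("yel",(20,130,60),(35,255,255),.142),("grn",(45,100,40),(80,255,255),.0775)):
    for a,b,c in blobs(p,lo,hi,50): print(nm,a,b,c.round(1),wray(K,C,*c,z).round(4))
p,d=optics.grab_frame("scene")
for a,b,c in blobs(p,(20,130,60),(35,255,255),100): print(a,b,c.round(1),ray("scene",*c,.118).round(4))
```

```text
yel 1215 [306, 220, 33, 47] [321.7 244. ] [ 0.5147 -0.268   0.142 ]
yel 113 [98, 369, 8, 26] [101.8 381.7] [ 0.3297 -0.2242  0.142 ]
grn 105 [323, 214, 16, 22] [331.3 221.5] [ 0.5222 -0.2723  0.0775]
grn 52 [305, 219, 6, 18] [307.  226.3] [ 0.5054 -0.2607  0.0775]
601 [169, 318, 22, 38] [179.5 336.2] [ 0.5144 -0.2704  0.118 ]
```

View pics/w2.png

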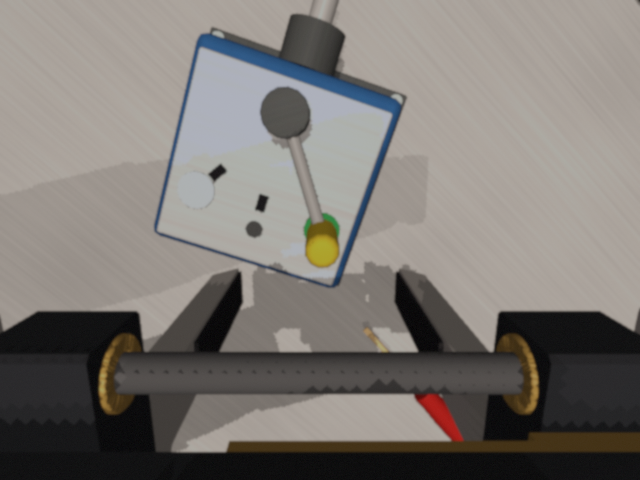

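The handle (322,245) now stands over the green disc (331,222). It measures about (0.514,-0.269) against the disc's (0.511,-0.2705), and the gripper is clear.

```bash
python3 -c "
from cell import ticket; print(ticket.hand_in())"
```

```text
the job is handed in; nothing more can be done
None
```

The yellow feed lever is in the green-marked notch, with its handle measured about 4 mm from the green disc's centre. The gripper was clear of everything, I made no contact with the black lever, and the job was handed in at about 7.4 s; no verdict came back.

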